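# Close up the vacuum manifold: click in the collection rack, then fit the top plate

## Robot

A 6-joint arm with a two-finger parallel gripper is mounted at the origin on the work surface. World frame = base frame: x ahead of the robot, y to its left, z up, the work surface at z = 0. Lengths are in mm, angles in rad, forces in N, time in s.
With the tool pointing down it reaches from about 350 to 775 mm from the base axis. Payload 7.3 kg.
Tool frame: the origin (TCP) lies midway between the tips of the shut fingers; the grasp point (between the pads) lies 19 mm behind it; z points along the fingers, y is the line along which they close (so a half turn about z gives the same grasp; the last joint's range is limited). The gripper opens to 92 mm and grips with 3 to 60 N. Pads are 19 mm wide; open, the fingers measure 130 mm over their backs; the gripper's body (75 mm by 190 mm) begins 47 mm behind the grasp point.
Start: joints at [-1.45, 0.342, 1.524, -0, 1.275, -0.146], TCP at [138.436, -506.439, 226.741] pointing down, gripper open.
Joint ranges: [-2.53, 2.53], [-0.77, 2.02], [0.04, 2.7], [-1, 4.14], [0.28, 2.66], [-3.11, 3.11]. Speed limits (rad/s): [2.57, 2.57, 3.14, 3.14, 3.14, 3.14].

## Interface

Orientations are given as [roll, pitch, yaw] about the fixed x, y, z axes, in that order (R = Rz(yaw) Ry(pitch) Rx(roll)).
In Python, from plant import get_obs, capture, camera_model, close_job, search_frame, regions_of, pinpoint gives the robot as it stands. The module is installed in compiled form; this text tells all that it offers.
- The arm moves only by the shell command python3 -m pendant 'ROWS'. ROWS is JSON, one flat list of numbers, 7 for each row, row after row: the shift along the tool's x, y, z in units of 30 mm (1.0 is 30 mm), then the turn, a rotation vector about the tool's x, y, z in units of 4 degrees (1.0 is 4 degrees), then the closure, from -1 (fully open) to 1 (shut), so that 0 is half open. In form: [dx, dy, dz, wx, wy, wz, gripper, dx, dy, dz, wx, wy, wz, gripper, ...]. A call has 1 to 12 rows; each row shifts and turns the commanded pose from where the row before left it, along the tool's axes as they then stand; what a row does not reach is not made up. A row lasts 1/10 s, in which the tool goes at most 50 mm and 8.59 degrees, less where a joint would pass 70% of its speed; a pose out of reach is approached as far as the arm can. A call with a number of a shift or a turn outside -1 to 1 is refused whole. A call with a gripper value outside its range is refused whole. The fingers move at their own pace and stop on an object; the grip force is fixed at half the most. Time passes only in rows, so rows that do not move let the fingers close. It gives the time, the measured TCP pose, the force, the opening and the grip force at its end, in the units of the state.
- get_obs(): the state, without advancing time (a new reading comes with each control period).
- capture(name): name is "side" or "top"; returns the picture (420x560x3 uint8, red, green, blue); there is no depth.
- camera_model(name): a dict with "fov_y" (degrees; the focal length in pixels is half the picture's height over the tangent of half this angle, whatever the lens; pixels are square), "cx", "cy" (the principal point, pixels), "pose" (4x4, takes a point from camera to world coordinates). Camera axes: x right, y up, looking along -z (the intrinsics and any distortion apply to the point x, -y, -z); pixel columns grow to the right and rows downward; lengths in mm; the calibration is good to about 2 mm. A picture is of the moment at which its call begins. camera_model takes no time and is no camera call.
- close_job(): hands the job in; it is judged then, once.
Trained networks look in the newest picture that a camera, given by its name, has taken for a name from the list of things; names that differ only in an ending like _2 or _b are one class to them, and where a whole thing is asked for, a point or a joint stands for the part that bears it (a point fixed in the world has none). Each returns a list of dicts, best first, with "score" (0 to 1); they miss things now and then, are a little off and sometimes report something else, mostly with a low value. They report only what shows in the picture. A call takes as long as a camera call. They do not tell look-alikes from the thing itself.
- search_frame(camera, thing): "location" ([column, row] in pixels, amid what is visible of it).
- regions_of(camera, thing): "pixels" (420x560 bool, what is visible of it) and "location" ([column, row] in pixels, amid what is visible of it).
- pinpoint(camera, thing): "location" ([column, row] in pixels: a listed point, or the origin of a listed thing).
The state is a dict: "time": time; "joint_positions": joint angles; "dq": joint speeds; "tau": joint torques, N m; "tool_pos": TCP position; "tcp_rot": TCP orientation; "contact_force": force on the tool from outside, world axes, zero at the start; "moment": the same for the moment, N m; "grip_width": finger opening in mm; "finger_force": force on a finger pad.
Only numpy, scipy, OpenCV 4.12 (cv2) and the standard library are available. Lean on these libraries where they do the work, as an engineer would, in place of code of your own. Each camera call takes 0.05 s, during which the arm holds its last target. There are 200 camera calls.

## Task

Set the grey collection rack on the manifold base's front step and push it in between the walls, past the sprung side ball, until it clicks and is held against the end stop; push firmly but without ramming it. Then pick up the metal top plate by its handle and, keeping it level, lower it gently over the two guide pins until it sits flat on the base walls. Let go of everything and leave the other things on the bench where they are.

Things in the scene. Friction and masses are not known exactly. Their poses are not given: they have to be found in the camera images.
- base: White manifold base, fixed. Origin on the bench; +x = push-in direction, z up. Floor slab 10 mm thick, x -130 to +90, 140 mm wide. Two walls on it, x -45 (mouth) to +55, tops 60 mm above the bench, inner faces y = -31.5 and +31.5 (63 mm channel), outer +-70; slick plastic. The bare floor before the mouth is the front step where the rack is set down. Wall tops carry a guide pin each.
- mouth (a point): middle of the channel's mouth, on the floor (base x = -45, y = 0, 10 mm above the bench). At the channel's far end an aluminium end stop (holds up to about 150 N) is clamped at a different place each time: the rack's centre comes home 27 to 58 mm past this point. The stop's place is not given: feel for it.
- pin_left (a point): tip of the +y guide pin: base x = 0, y = +55, 92 mm above the bench. Steel, 11 mm diameter, 32 mm tall from the wall top, last 8 mm tapering to 4 mm diameter
- pin_right (a point): tip of the -y guide pin: base x = 0, y = -55, otherwise the same
- ball (a joint): Steel spring ball, 14 mm diameter, in the channel's +y side, 30 mm above the bench. m pressed into the wall: 0 fully out (8 mm proud), 0.005 riding on the rack's flank, 0.001 in its notch (held). Spring 2 N at 0, 7 N at 0.005. Meets the rack's nose some 45 mm before home; pushing over it takes up to about 12 N, less after; then it drops into the notch and 1 mm on the end stop is met hard.
- rack: Grey plastic rack with 15 small tubes sunk in its top, loose, 0.2 to 0.33 kg: 100 long (x), 60 wide (y), 42 tall. Origin: centre of underside. Both ends taper in plan to a 40 mm wide nose over the last 17 mm; each side has one upright notch 15 mm wide, 4 mm deep, in the middle of its length. Same either way round.
- rack_mid (a point): centre of the rack, 21 mm above its underside; x along its length, y across it. Grasp it across its 60 mm width.
- plate: Aluminium plate, loose, 0.36 to 0.54 kg: 90 (x) by 140 (y), 12 thick; through holes 14 mm diameter at x = 0, y = +-55. Black fin handle upright in the middle: 18 thick (x), 60 long (y), 40 tall above the plate. Four white stubs, 12 mm diameter, 10 tall, at x = +-30, y = +-36. Origin: centre of underside. Same either way round.
- handle (a point): grasp point of the plate's fin handle, on the plate's middle, 35 mm above its underside (17 mm below the handle's top); axes as the plate's. Fingers close along the plate's x.
- amber: bystander: amber glass jar with black cap, 60 mm diameter, about 110 mm tall; loose, to be left where it is (origin at its underside)
- beaker: bystander: empty glass beaker, 68 mm diameter, 90 mm tall; loose, to be left where it is (origin at its underside)
- dishes: bystander: stack of two petri dishes, 90 mm diameter, 27 mm tall; loose, to be left where it is (origin at its underside)
- timer: bystander: small flat white timer, 50 x 65 x 20 mm; loose, to be left where it is (origin at its underside)
There are look-alikes about, which are no part of the job. Leave any blue or pink look-alike of the rack alone.

How it is judged (in metres and radians):
On the way, in this order (a step that is already met when the one before it is completed fails the run):
1. the rack is home in the channel with the ball clicked into its notch, the plate not yet fitted (x of rack_mid in the frame of base between -0.022 and 0.018 m and y of rack_mid in the frame of base between -0.004 and 0.004 m and z of rack_mid in the frame of base between 0.028 and 0.034 m and angle between the x axis of rack_mid and the x axis of base, either way round below 0.07 rad and value of joint ball between 0.0003 and 0.0028 m and horizontal distance between handle and base above 0.1 m), for 0.2 s.
2. the top plate is down over both pins, flat on the walls (x of handle in the frame of base between -0.004 and 0.004 m and y of handle in the frame of base between -0.004 and 0.004 m and z of handle in the frame of base between 0.092 and 0.098 m and angle between the x axis of handle and the x axis of base, either way round below 0.06 rad and angle between handle's own z axis and vertical below 0.03 rad), for 0.2 s.
At the end, for the whole second after the job is handed in: Rack on the base floor in the channel, centred within 4 mm, straight within 0.07 rad, ball in its notch (joint 0.3 to 2.8 mm), centre -22 to +18 mm from the pin line; plate down over both pins, either way round (centre 4 mm, height 3 mm, tilt 0.03, yaw 0.06 rad); both at rest (all of step 2 and x of rack_mid in the frame of base between -0.022 and 0.018 m and y of rack_mid in the frame of base between -0.004 and 0.004 m and z of rack_mid in the frame of base between 0.028 and 0.034 m and angle between the x axis of rack_mid and the x axis of base, either way round below 0.07 rad and value of joint ball between 0.0003 and 0.0028 m and linear speed of each of rack, plate below 0.02 m/s); the robot touches nothing.
It fails at once if the rack is rammed home: more than 45 N between rack and base (end stop and ball included) once it is in the home zone of the channel (contact force between rack and base above 45 N and x of rack_mid in the frame of base above -0.024 m).
It fails at once if the plate is slammed or forced: more than 120 N between plate and base (contact force between plate and base above 120 N).
It fails at once if the plate is tilted more than 0.26 rad (angle between handle's own z axis and vertical above 0.26 rad).
It fails at once if a bystander is moved more than 30 mm (distance of any of amber, beaker, dishes, timer from where it was at the start of the episode above 0.03 m).
It also fails if it takes over 72 s, if anything falls off the work surface, if the arm or the gripper's body presses on something with over 40 N, if the wrist force passes 120 N, or if a joint passes its speed limit or range.

## Working session

There is one attempt and no reset: what is moved stays moved. The work goes in short steps, Python scripts to look and compute and a shell command to move; the robot and the scene stay as the last step left them, time stands still between calls to the robot, and variables do not carry over. Pictures are saved under pics/ and viewed, at most 10 in all, crops included, and the job is handed in when it is done.

```bash
mkdir -p pics; cat > h.py <<'E'
import numpy as np, cv2
from plant import *
E
python3 - <<'E'
from h import *
np.set_printoptions(precision=3,suppress=True)
for c in ("side","top"):
    im=capture(c); cv2.imwrite(f"pics/{c}0.png",im[:,:,::-1])
    m=camera_model(c); print(c,m)
print(get_obs())
E
```

```text
side {'fov_y': 43.80041963899652, 'cx': 272.9153546089387, 'cy': 201.86042224337714, 'pose': array([[   0.987,    0.116,   -0.108,  424.338],
       [  -0.159,    0.709,   -0.687, -751.103],
       [  -0.003,    0.696,    0.718, 1002.446],
       [   0.   ,    0.   ,    0.   ,    1.   ]])}
top {'fov_y': 45.57231444265098, 'cx': 283.6007012591019, 'cy': 212.73430882803225, 'pose': array([[   0.159,    0.967,   -0.2  ,  297.1  ],
       [  -0.987,    0.156,   -0.03 ,   77.979],
       [   0.003,    0.202,    0.979, 1240.045],
       [   0.   ,    0.   ,    0.   ,    1.   ]])}
{'time': 0.1, 'joint_positions': array([-1.45 ,  0.343,  1.525, -0.   ,  1.275, -0.146]), 'dq': array([-0.001, -0.001, -0.002,  0.001,  0.001, -0.   ]), 'tau': array([  0.001, -43.2  , -24.469,   0.072,   0.053,  -0.   ]), 'tool_pos': array([ 138.388, -506.055,  226.102]), 'tcp_rot': array([-3.14 , -0.   ,  0.267]), 'contact_force': array([-0.565, -0.089, -0.317]), 'moment': array([-0.   ,  0.008,  0.011]), 'finger_force': 0.0, 'grip_width': 92.01160050923708}
```

View pics/side0.png

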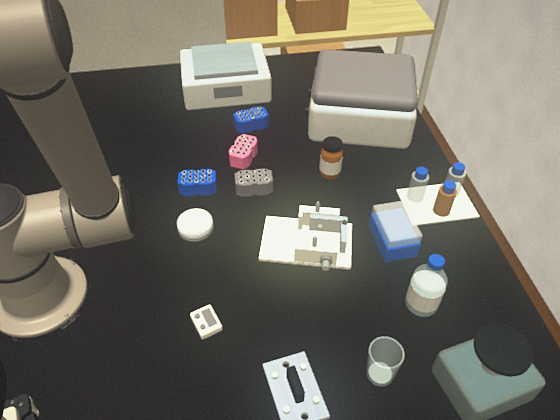

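View pics/top0.png

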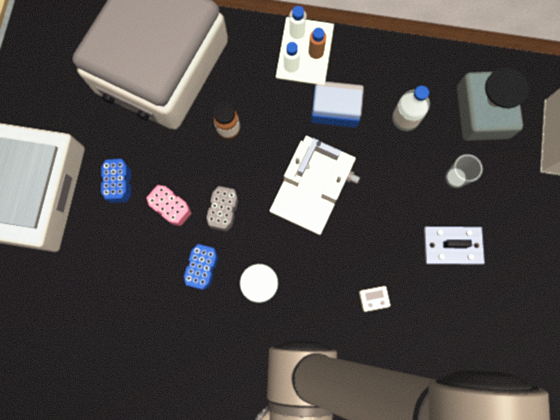

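```bash
python3 - <<'E'
from h import *
for c in ("side","top"):
    capture(c)
    for t in ("base","mouth","pin_left","pin_right","rack","rack_mid","plate","handle","amber","beaker","dishes","timer"):
        print(c,t,[(np.round(d["location"],1).tolist(),round(float(d["score"]),2)) for d in pinpoint(c,t)])
E
```

```text
side base [([313.0, 243.2], 0.94)]
side mouth [([296.6, 236.8], 0.81)]
side pin_left [([318.2, 200.8], 0.79), ([381.4, 373.2], 0.36)]
side pin_right [([316.4, 239.4], 0.73)]
side rack [([256.7, 187.6], 0.84), ([250.3, 123.3], 0.82), ([242.9, 158.0], 0.8), ([199.3, 184.8], 0.79)]
side rack_mid [([241.4, 147.6], 0.97), ([249.7, 118.1], 0.88), ([198.4, 185.2], 0.8), ([255.9, 179.7], 0.62)]
side plate [([294.0, 390.3], 0.79)]
side handle [([295.6, 385.0], 0.93)]
side amber [([329.0, 169.3], 0.64)]
side beaker [([382.9, 375.6], 0.69), ([294.7, 390.2], 0.24)]
side dishes [([194.0, 226.4], 0.78)]
side timer [([209.2, 324.5], 0.93)]
top base [([315.6, 178.5], 0.59)]
top mouth [([311.5, 193.2], 0.57)]
top pin_left [([297.7, 155.5], 0.63)]
top pin_right [([338.3, 179.9], 0.9)]
top rack [([204.1, 269.3], 0.91), ([224.0, 213.2], 0.85), ([172.2, 208.5], 0.84), ([120.2, 183.2], 0.55), ([296.7, 158.0], 0.45), ([451.2, 245.4], 0.17)]
top rack_mid [([223.4, 205.6], 0.96), ([119.3, 182.2], 0.91), ([202.7, 271.5], 0.82), ([168.2, 200.8], 0.73)]
top plate [([451.1, 241.7], 0.65)]
top handle [([458.4, 244.5], 0.68), ([315.9, 177.2], 0.36)]
top amber [([228.5, 123.4], 0.73)]
top beaker [([451.7, 247.5], 0.73), ([455.0, 180.1], 0.61)]
top dishes [([370.5, 298.8], 0.68), ([255.7, 278.6], 0.67)]
top timer [([371.9, 297.8], 0.86), ([312.4, 178.8], 0.53)]
```

The grey rack appears in side at about (254,181) and in top at about (222,207). The blue look-alikes (side (197,181) and (251,119), top (200,267) and (115,180)) and the pink one (side (243,150), top (168,205)) don't fit, because the rack is described as grey. I'll confirm with one enlarged crop and triangulate.

```bash
cat > h.py <<'E'
import numpy as np, cv2
from plant import *
np.set_printoptions(precision=2,suppress=True)
def PK(c):
    m=camera_model(c); f=210/np.tan(np.radians(m["fov_y"]/2))
    K=np.array([[f,0,m["cx"]],[0,f,m["cy"]],[0,0,1]]); F=np.diag([1,-1,-1,1])
    return K,(F@np.linalg.inv(m["pose"]))[:3],m["pose"]
def tri(s,t):
    P=[]
    for c in("side","top"):
        K,E,_=PK(c);P.append(K@E)
    X=cv2.triangulatePoints(P[0],P[1],np.array(s,float).reshape(2,1),np.array(t,float).reshape(2,1))[:,0]
    X=X[:3]/X[3]; r=[np.round(proj(c,X)-np.array(p),1) for c,p in(("side",s),("top",t))]
    return X,r
def proj(c,X):
    K,E,_=PK(c); p=K@E@np.append(X,1); return p[:2]/p[2]
def onz(c,p,z):
    K,E,T=PK(c); d=T[:3,:3]@np.diag([1,-1,-1])@np.linalg.inv(K)@np.array([p[0],p[1],1.]); o=T[:3,3]
    return o+d*(z-o[2])/d[2]
E
python3 - <<'E'
from h import *
D={"mouth":((296.6,236.8),(311.5,193.2)),"base":((313,243.2),(315.6,178.5)),"pinL":((318.2,200.8),(297.7,155.5)),"pinR":((316.4,239.4),(338.3,179.9)),
"rackmid":((255.9,179.7),(223.4,205.6)),"rack":((256.7,187.6),(224,213.2)),"handle":((295.6,385),(458.4,244.5)),"plate":((294,390.3),(451.1,241.7)),
"amber":((329,169.3),(228.5,123.4)),"beaker":((382.9,375.6),(455,180.1)),"dishes":((194,226.4),(255.7,278.6)),"timer":((209.2,324.5),(371.9,297.8))}
for k,(s,t) in D.items(): print(k,*tri(s,t))
a=cv2.imread("pics/side0.png");b=cv2.imread("pics/top0.png")
z=lambda im,x,y,w,h,k:cv2.resize(im[y:y+h,x:x+w],None,fx=k,fy=k,interpolation=cv2.INTER_CUBIC)
A=z(a,225,160,135,115,2.9);B=z(b,200,130,160,115,2.5)
im=np.zeros((600,800,3),np.uint8)
im[:A.shape[0],:A.shape[1]]=A
im[:B.shape[0],395:395+B.shape[1]]=B
C=z(a,255,345,85,75,3);im[340:340+C.shape[0],:C.shape[1]]=C
Dd=z(b,415,215,80,60,4);im[340:340+Dd.shape[0],395:395+Dd.shape[1]]=Dd
cv2.imwrite("pics/crop1.png",im)
E
```

```text
mouth [607.03  53.89  28.39] [array([-0.9,  0.3]), array([ 0.1, -1. ])]
base [650.51  48.54   3.26] [array([ 0.1, -0.1]), array([-0. ,  0.2])]
pinL [671.22 101.22  97.6 ] [array([ 0.8, -0.3]), array([-0.1,  0.9])]
pinR [638.97  -3.81  79.34] [array([-1.6,  0.6]), array([ 0.2, -1.8])]
rackmid [537.63 263.95  34.79] [array([-0.2,  0.1]), array([ 0. , -0.2])]
rack [532.64 264.82   2.14] [array([-2.5,  0.8]), array([ 0.2, -3.2])]
handle [ 534.02 -317.5    35.85] [array([-0.6,  0.2]), array([ 0. , -0.6])]
plate [ 538.74 -310.82    0.21] [array([ 2.2, -0.7]), array([-0.1,  2. ])]
amber [752.12 293.02  17.34] [array([ 1.5, -0.6]), array([-0.2,  1.8])]
beaker [ 713.48 -308.1    -7.15] [array([-2.5,  1. ]), array([ 0.2, -2.3])]
dishes [368.68 155.97  -0.25] [array([ 2.4, -0.7]), array([-0.1,  2.8])]
timer [ 377.21 -132.71   -6.72] [array([-0.9,  0.2]), array([ 0. , -0.9])]
```

View pics/crop1.png

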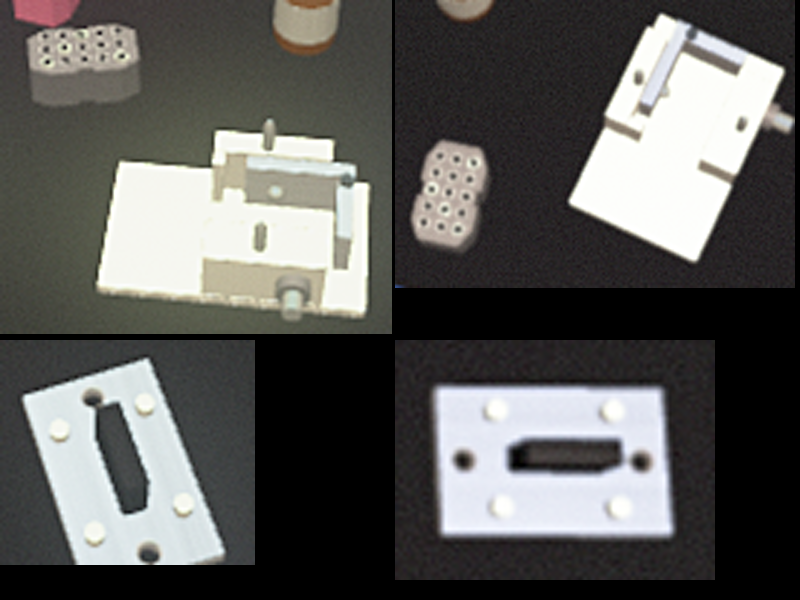

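The crop confirms it: the thing at top (222,207) and side (254,181) is grey with 15 tubes and notches, so it is the rack. The base's mouth faces the lower left in the top view. The pin tips are at side (317,201) and (315,237). The plate is at the lower right with its fin along the image x axis in top. Next I fit the poses using both cameras.

```bash
cat > fit.py <<'E'
from h import *
from scipy.optimize import least_squares
def fit(name,pts,x0):
    def r(p):
        c,s=np.cos(p[3]),np.sin(p[3]); o=[]
        for cam,px,m in pts:
            X=np.array([p[0]+c*m[0]-s*m[1],p[1]+s*m[0]+c*m[1],p[2]+m[2]]); o.append(proj(cam,X)-px)
        return np.ravel(o)
    s=least_squares(r,x0,loss="soft_l1"); print(name,s.x,"res",np.round(r(s.x),1).reshape(-1,2).tolist()); return s.x
E
python3 - <<'E'
from fit import *
S=lambda x,y:(x/2.9+225,y/2.9+160); T=lambda x,y:((x-395)/2.5+200,y/2.5+130)
S2=lambda x,y:(x/3+255,(y-340)/3+345); T2=lambda x,y:((x-395)/4+415,(y-340)/4+215)
fit("base",[("side",S(120,162),(-130,70,10)),("side",S(97,290),(-130,-70,10)),("side",S(268,120),(0,55,92)),("side",S(261,224),(0,-55,92)),
("top",T(570,203),(-130,70,10)),("top",T(695,262),(-130,-70,10)),("top",T(784,68),(90,-70,10)),("top",T(660,14),(90,70,10)),("top",T(640,70),(0,55,92)),("top",T(742,117),(0,-55,92))],[650,48,0,-.3])
fit("rack",[("top",T(449,193),(0,0,42)),("top",T(455,160),(38,0,42)),("top",T(441,229),(-38,0,42)),("side",S(83,47),(0,0,42))],[535,264,0,-.1])
fit("plate",[("top",T2(433,387),(45,70,12)),("top",T2(663,388),(45,-70,12)),("top",T2(673,536),(-45,-70,12)),("top",T2(441,535),(-45,70,12)),("top",T2(464,460),(0,55,12)),("top",T2(641,460),(0,-55,12)),
("side",S2(93,397),(0,55,12)),("side",S2(149,552),(0,-55,12)),("side",S2(24,396),(-45,70,12)),("side",S2(149,360),(45,70,12))],[535,-315,0,-.16])
E
```

```text
base [653.37  47.69   0.11  -0.28] res [[-0.7, 0.4], [-0.1, -0.9], [0.3, 1.0], [-0.0, -0.3], [-0.3, -0.4], [0.5, -0.8], [-0.2, 0.2], [-0.1, -0.0], [-0.4, 0.3], [0.8, 0.2]]
rack [530.6  266.54   3.49  -0.  ] res [[-0.3, -0.2], [0.2, -1.9], [0.0, 0.5], [-0.7, 0.3]]
plate [ 534.69 -315.22    1.51    0.15] res [[0.8, -0.2], [-0.5, 0.2], [-0.5, -0.7], [0.5, -1.1], [-0.0, -0.5], [0.1, 0.1], [-0.2, 0.1], [-0.3, 0.3], [-0.6, 0.1], [-0.5, -0.3]]
```

```bash
cat > go.py <<'E'
import sys
from h import *
# go.py x y z yaw : shift in tool units (30 mm) before and after the turn, and the turn in units of 4 deg
x,y,z,yaw=map(float,sys.argv[1:5]); o=get_obs(); p=o["tool_pos"]; cur=o["tcp_rot"][2]
d=np.array([x,y,z])-p; w=lambda a:np.array([np.cos(a)*d[0]+np.sin(a)*d[1],np.sin(a)*d[0]-np.cos(a)*d[1],-d[2]])/30
print("t",round(o["time"],2),"pos",p,"rot",o["tcp_rot"],"| now",w(cur).round(3),"| after turn",w(yaw).round(3),"| wz",round(-np.degrees((yaw-cur+np.pi)%(2*np.pi)-np.pi)/4,3),"F",o["contact_force"],"grip",round(o["grip_width"],1),round(o["finger_force"],1))
E
python3 - <<'E'
from h import *
S=lambda x,y:(x/2.9+225,y/2.9+160); T=lambda x,y:((x-395)/2.5+200,y/2.5+130)
X,r=tri(S(275,192),T(665,92)); d=X[:2]-[653.4,47.7]; c,s=np.cos(-.28),np.sin(-.28)
print(X,r,"base frame",c*d[0]+s*d[1],-s*d[0]+c*d[1])
E
python3 -m pendant '[0,0,0,0,0,1,-1, 0.5,-0.5,0,0,0,1,-1, 0.7,-0.7,0,0,0,1,-1, 0.9,-0.9,0,0,0,1,-1, 0.9,-0.9,0,0,0,0.1,-1, 0.9,-0.9,0,0,0,0,-1, 0.9,-0.9,0,0,0,0,-1, 0.9,-0.9,0,0,0,0,-1, 0.9,-0.9,0,0,0,0,-1, 0.9,-0.9,0,0,0,0,-1, 0.9,-0.9,0,0,0,0,-1, 0.9,-0.9,0,0,0,0,-1]'
python3 go.py 511 266 140 -0.01
```

```text
[669.88  72.66  35.44] [array([-0.4,  0.1]), array([ 0. , -0.4])] base frame 8.943883326878037 28.542793107167533
time: 2.6
tool_pos: [414.8, -223.6, 226.9]
tcp_rot: [3.141, -0.0, -0.019]
contact_force: [-0.0, -0.3, -0.2]
grip_width: 92.2
finger_force: 0.0
t 2.6 pos [ 414.78 -223.64  226.91] rot [ 3.14 -0.   -0.02] | now [  2.89 -16.38   2.9 ] | after turn [  3.04 -16.35   2.9 ] | wz -0.136 F [-0.03 -0.32 -0.23] grip 92.2 0.0
```

```bash
python3 -m pendant '[0.1,-0.7,0,0,0,0,-1, 0.2,-1,0,0,0,0,-1, 0.2,-1,0,0,0,0,-1, 0.2,-1,0,0,0,0,-1, 0.2,-1,0,0,0,0,-1, 0.2,-1,0,0,0,0,-1, 0.2,-1,0,0,0,0,-1, 0.2,-1,0,0,0,0,-1, 0.2,-1,0,0,0,0,-1, 0.2,-1,0,0,0,0,-1, 0.2,-1,0,0,0,0,-1, 0.2,-1,0,0,0,0,-1]'
python3 -m pendant '[0.2,-1,0,0,0,0,-1, 0.2,-1,0.2,0,0,0,-1, 0.2,-1,0.5,0,0,0,-1, 0.1,-1,0.7,0,0,0,-1, 0,-0.5,0.7,0,0,0,-1, 0,0,0.7,0,0,0,-1, 0,0,0,0,0,0,-1]'
python3 go.py 511 266 100 -0.01
python3 - <<'E'
from h import *
im=capture("top")
cv2.imwrite("pics/top1.png",cv2.resize(im[150:270,130:290][:,:,::-1],None,fx=5,fy=5,interpolation=cv2.INTER_CUBIC))
E
```

```text
time: 3.8
tool_pos: [489.7, 126.0, 226.8]
tcp_rot: [3.141, -0.0, -0.019]
contact_force: [0.4, -0.9, -0.5]
grip_width: 91.6
finger_force: 0.0
time: 4.5
tool_pos: [511.3, 259.2, 139.7]
tcp_rot: [3.139, 0.006, -0.018]
contact_force: [0.3, 0.7, -0.0]
grip_width: 91.9
finger_force: 0.0
t 4.5 pos [511.25 259.22 139.67] rot [ 3.14  0.01 -0.02] | now [-0.01 -0.23  1.32] | after turn [-0.01 -0.23  1.32] | wz -0.12 F [ 0.26  0.71 -0.04] grip 91.9 0.0
```

View pics/top1.png

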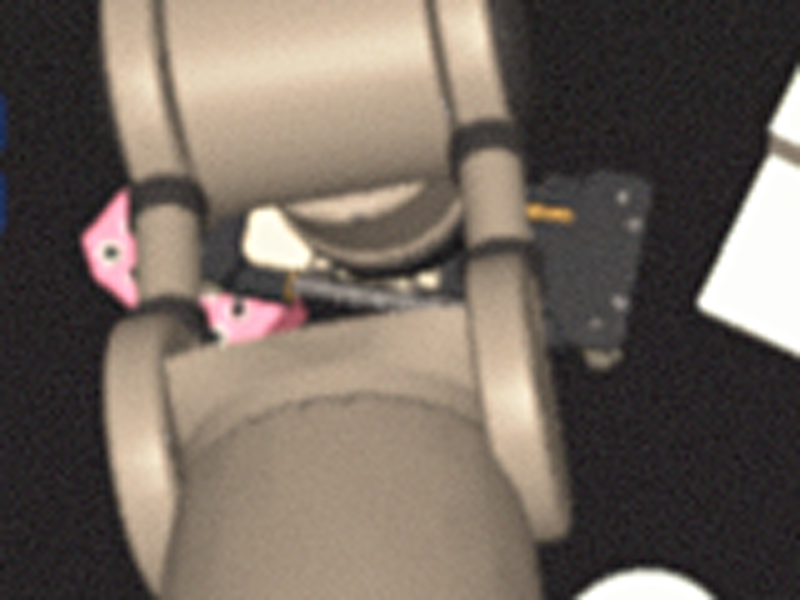

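The top view is blocked by the arm: the pink look-alike peeks out on the left at about (165,200) and the grey rack is hidden. I'll check the rack's ends and the pink corner clearance in the first picture.

```bash
python3 - <<'E'
from h import *
b=cv2.imread("pics/top0.png"); 
hsv=cv2.cvtColor(b,cv2.COLOR_BGR2HSV)
sub=b[170:245,195:250].astype(int); g=((sub.max(2)>75)).astype(np.uint8); 
g=cv2.morphologyEx(g,cv2.MORPH_CLOSE,np.ones((5,5)))
n,l,st,_=cv2.connectedComponentsWithStats(g); k=1+np.argmax(st[1:,4]); ys,xs=np.where(l==k)
print("rack px box",xs.min()+195,xs.max()+195,ys.min()+170,ys.max()+170)
pts=np.c_[xs+195,ys+170].astype(np.float32); print(cv2.minAreaRect(pts))
for nm,p,z in(("far end",(xs[ys==ys.min()].mean()+195,ys.min()+170),42),("near end",(xs[ys==ys.max()].mean()+195,ys.max()+171),0)): print(nm,p,onz("top",p,z))
for q in(195,200,205,212,216,220):
    r=xs[ys==q-170]+195; print(q,r.min(),r.max()+1,onz("top",(r.min(),q),42)[:2],onz("top",(r.max()+1,q),42)[:2])
m=(hsv[...,0]>160)&(hsv[...,1]>80)&(hsv[...,2]>100); m[:,:140]=0;m[:,195:]=0; m=cv2.morphologyEx(m.astype(np.uint8),cv2.MORPH_OPEN,np.ones((3,3)));ys,xs=np.where(m)
h=cv2.convexHull(np.c_[xs,ys].astype(np.int32))[:,0]
print("pink",[onz("top",q,30)[:2].round().tolist() for q in h if q[0]>178])
E
```

```text
rack px box 206 237 186 230
((221.57302856445312, 207.516845703125), (26.98314094543457, 42.72330856323242), 12.994616508483887)
far end (np.float64(220.0), np.int64(186)) [583.08 280.14  42.  ]
near end (np.float64(226.0), np.int64(231)) [480.72 250.84   0.  ]
195 211 237 [557.03 297.81] [567.25 234.58]
200 210 238 [544.22 297.86] [555.19 229.91]
205 210 237 [531.84 295.49] [542.4 230.1]
212 207 234 [513.43 299.43] [523.96 234.23]
216 206 234 [503.24 299.95] [514.14 232.45]
220 207 233 [493.86 295.66] [503.96 233.08]
pink [[504.0, 342.0], [490.0, 349.0], [476.0, 359.0], [518.0, 352.0], [518.0, 348.0], [511.0, 344.0]]
```

Rack centre is about (532,266), yaw about 0, and pink is at y > 342, so it is clear. I'll grasp 20 mm behind the centre, away from the notch.

```bash
python3 -m pendant '[0.03,-0.23,0.5,0,0,0,-0.7, 0,0,0.8,0,0,0,-0.7, 0,0,0.8,0,0,0,-0.7, 0,0,0.8,0,0,0,-0.7, 0,0,0.7,0,0,0,-0.7, 0,0,0.4,0,0,0,-0.7, 0,0,0.25,0,0,0,-0.7, 0,0,0.1,0,0,0,-0.7, 0,0,0,0,0,0,-0.7]'
python3 go.py 512 266 8 0
```

```text
time: 5.45
tool_pos: [514.6, 266.3, 12.6]
tcp_rot: [-3.141, -0.001, -0.02]
contact_force: [0.1, 0.2, 0.2]
grip_width: 78.2
finger_force: 0.0
t 5.45 pos [514.64 266.3   12.56] rot [-3.14 -0.   -0.02] | now [-0.09  0.01  0.15] | after turn [-0.09  0.01  0.15] | wz -0.28 F [0.07 0.25 0.22] grip 78.2 0.0
```

```bash
python3 -m pendant '[-0.1,0,0.15,0,0,0,1, 0,0,0,0,0,0,1, 0,0,0,0,0,0,1, 0,0,0,0,0,0,1, 0,0,0,0,0,0,1, 0,0,0,0,0,0,1]'
python3 go.py 512 266 100 -0.28
```

```text
time: 6.05
tool_pos: [511.1, 266.4, 7.9]
tcp_rot: [-3.142, -0.0, -0.019]
contact_force: [-2.2, 0.5, 2.6]
grip_width: 59.5
finger_force: 29.9
t 6.05 pos [511.14 266.38   7.95] rot [-3.14 -0.   -0.02] | now [ 0.03  0.01 -3.07] | after turn [ 0.03  0.   -3.07] | wz 3.733 F [-2.2   0.52  2.59] grip 59.5 29.9
```

```bash
python3 -m pendant '[0,0,-0.3,0,0,0,1, 0,0,-0.7,0,0,0,1, 0,0,-0.9,0,0,0.6,1, 0,0,-0.9,0,0,1,1, 0,0,-0.2,0,0,1,1, 0,0,0,0,0,1,1, 0,0,0,0,0,0.13,1, 0,0,0,0,0,0,1]'
python3 go.py 538.1 80.9 60 -0.28
```

```text
time: 6.85
tool_pos: [511.1, 266.1, 97.7]
tcp_rot: [3.141, 0.0, -0.279]
contact_force: [1.2, -0.2, -1.3]
grip_width: 60.0
finger_force: 29.9
t 6.85 pos [511.13 266.07  97.68] rot [ 3.14  0.   -0.28] | now [2.56 5.69 1.26] | after turn [2.57 5.68 1.26] | wz 0.021 F [ 1.16 -0.18 -1.33] grip 60.0 29.9
```

```bash
python3 -m pendant '[0.2,0.4,0,0,0,0,1, 0.35,0.75,0,0,0,0,1, 0.4,0.9,0,0,0,0,1, 0.4,0.9,0,0,0,0,1, 0.4,0.9,0.1,0,0,0,1, 0.35,0.8,0.3,0,0,0,1, 0.26,0.6,0.4,0,0,0,1, 0.2,0.43,0.3,0,0,0,1, 0,0,0.15,0,0,0,1, 0,0,0,0,0,0,1]'
python3 go.py 538.1 80.9 60 -0.28
python3 - <<'E'
from h import *
im=capture("side"); im2=capture("top")
z=lambda im,x,y,w,h,k:cv2.resize(im[y:y+h,x:x+w],None,fx=k,fy=k,interpolation=cv2.INTER_CUBIC)
A=z(im,210,150,160,130,5)[:600]; 
out=np.zeros((600,800,3),np.uint8); A=z(im,225,160,135,115,3); B=z(im2,225,130,135,115,2.9)
out[:A.shape[0],:A.shape[1]]=A; out[:B.shape[0],405:405+B.shape[1]]=B
cv2.imwrite("pics/held.png",out[:350,:,::-1])
E
```

```text
time: 7.85
tool_pos: [537.4, 81.2, 59.4]
tcp_rot: [3.141, 0.002, -0.28]
contact_force: [-0.5, 1.0, -2.8]
grip_width: 59.8
finger_force: 29.9
t 7.85 pos [537.45  81.17  59.42] rot [ 3.14  0.   -0.28] | now [ 0.02  0.   -0.02] | after turn [ 0.02  0.   -0.02] | wz -0.004 F [-0.5   0.98 -2.82] grip 59.8 29.9
```

View pics/held.png

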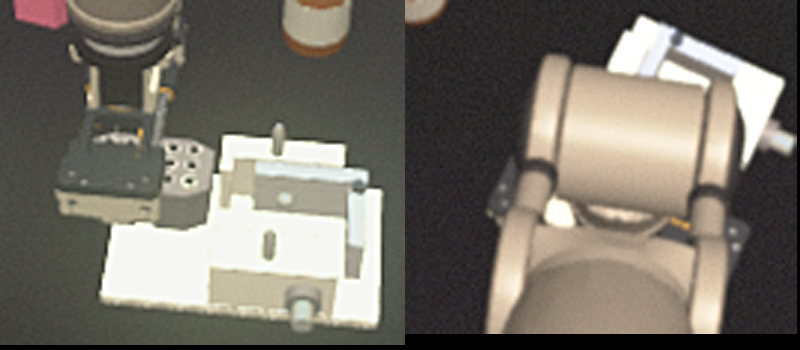

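The side view shows the rack held just before the mouth, with its nose at crop (200,180) pointing into the channel. I'll lower it onto the step.

```bash
python3 -m pendant '[0,0,0.4,0,0,0,1, 0,0,0.5,0,0,0,1, 0,0,0.3,0,0,0,1, 0,0,0.1,0,0,0,1, 0,0,0.03,0,0,0,1, 0,0,0,0,0,0,1]'; python3 -m pendant '[0,0,0.04,0,0,0,1, 0,0,0.02,0,0,0,1, 0,0,0,0,0,0,1]'; python3 go.py 538.1 80.9 18 -0.28
```

```text
time: 8.55
tool_pos: [538.2, 81.4, 20.5]
tcp_rot: [-3.142, -0.001, -0.28]
contact_force: [-0.4, -0.1, -3.6]
grip_width: 59.6
finger_force: 29.9
time: 8.85
tool_pos: [538.1, 81.2, 18.7]
tcp_rot: [-3.142, -0.0, -0.28]
contact_force: [0.4, -0.4, -2.5]
grip_width: 59.7
finger_force: 29.9
t 8.85 pos [538.07  81.2   18.68] rot [-3.14 -0.   -0.28] | now [0.   0.01 0.02] | after turn [0.   0.01 0.02] | wz 0.001 F [ 0.38 -0.45 -2.52] grip 59.7 29.9
```

```bash
python3 -m pendant '[0.1,0,0,0,0,0,1, 0.15,0,0,0,0,0,1, 0.15,0,0,0,0,0,1, 0.15,0,0,0,0,0,1, 0.15,0,0,0,0,0,1, 0,0,0,0,0,0,1]'; python3 -m pendant '[0.1,0,0,0,0,0,1, 0.1,0,0,0,0,0,1, 0.1,0,0,0,0,0,1, 0,0,0.02,0,0,0,1, 0,0,0,0,0,0,1]'; python3 go.py 538.1 80.9 18 -0.28
```

```text
time: 9.45
tool_pos: [559.0, 75.2, 18.5]
tcp_rot: [-3.141, -0.001, -0.28]
contact_force: [0.0, -0.6, -2.3]
grip_width: 59.9
finger_force: 29.9
time: 9.95
tool_pos: [567.0, 73.0, 18.0]
tcp_rot: [-3.142, -0.0, -0.28]
contact_force: [0.8, -0.3, -1.0]
grip_width: 59.8
finger_force: 29.9
t 9.95 pos [566.97  72.95  17.96] rot [-3.14 -0.   -0.28] | now [-1.    0.01 -0.  ] | after turn [-1.    0.01 -0.  ] | wz 0.002 F [ 0.77 -0.3  -1.01] grip 59.8 29.9
```

```bash
python3 -m pendant '[0.1,0,0,0,0,0,1, 0.1,0,0,0,0,0,1, 0.1,0,0,0,0,0,1, 0.1,0,0,0,0,0,1, 0,0,0,0,0,0,1]'; python3 -m pendant '[0.1,0,0,0,0,0,1, 0.1,0,0,0,0,0,1, 0.1,0,0,0,0,0,1, 0.1,0,0,0,0,0,1, 0,0,0.01,0,0,0,1]'; python3 go.py 538.1 80.9 18 -0.28
```

```text
time: 10.45
tool_pos: [579.0, 69.5, 18.0]
tcp_rot: [-3.142, -0.001, -0.28]
contact_force: [1.3, -0.5, -1.1]
grip_width: 59.6
finger_force: 29.9
time: 10.95
tool_pos: [590.7, 66.1, 18.0]
tcp_rot: [-3.141, -0.001, -0.28]
contact_force: [0.2, -0.7, 4.3]
grip_width: 59.6
finger_force: 29.9
t 10.95 pos [590.67  66.13  17.95] rot [-3.14 -0.   -0.28] | now [-1.82  0.01 -0.  ] | after turn [-1.82  0.01 -0.  ] | wz 0.002 F [ 0.22 -0.7   4.34] grip 59.6 29.9
```

```bash
python3 -m pendant '[0,0,0,0,0,0,-0.6, 0,0,0,0,0,0,-0.6, 0,0,0,0,0,0,-0.6, 0,0,-0.4,0,0,0,-0.6, 0,0,-0.8,0,0,0,-0.6, 0,0,-0.7,0,0,0,-0.6, -0.3,0,-0.1,0,0,0,1, -0.7,0,0,0,0,0,1, -0.7,0,0,0,0,0,1, -0.2,0,0.2,0,0,0,1, 0,0,0.3,0,0,0,1, 0,0,0,0,0,0,1]'; python3 go.py 538.1 80.9 33 -0.28
python3 - <<'E'
from h import *
im=capture("side")
cv2.imwrite("pics/step.png",cv2.resize(im[160:275,225:360],None,fx=4,fy=4,interpolation=cv2.INTER_CUBIC)[:,:,::-1])
E
```

```text
time: 12.15
tool_pos: [534.7, 82.0, 61.1]
tcp_rot: [3.141, 0.002, -0.28]
contact_force: [0.6, 0.1, -0.7]
grip_width: 29.8
finger_force: 0.0
t 12.15 pos [534.73  81.95  61.05] rot [ 3.14  0.   -0.28] | now [0.12 0.   0.94] | after turn [0.12 0.   0.94] | wz 0.003 F [ 0.56  0.08 -0.65] grip 29.8 0.0
```

View pics/step.png

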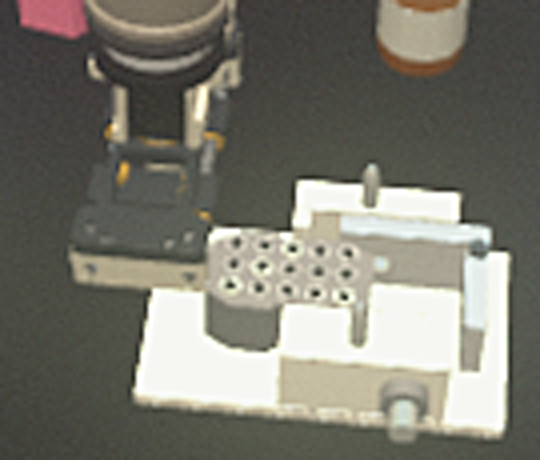

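The rack sits straight in the mouth, its nose just short of the ball at crop (382,263). I'll lower the shut fingers behind it and push.

```bash
python3 -m pendant '[0,0,0.2,0,0,0,1, 0,0,0.4,0,0,0,1, 0,0,0.3,0,0,0,1, 0,0,0,0,0,0,1, 0.2,0,0,0,0,0,1, 0.15,0,0,0,0,0,1, 0,0,0,0,0,0,1]'; python3 -m pendant '[0.1,0,0,0,0,0,1, 0.1,0,0,0,0,0,1, 0.1,0,0,0,0,0,1, 0.1,0,0,0,0,0,1, 0,0,0,0,0,0,1]'; python3 go.py 538.1 80.9 33 -0.28
```

```text
time: 12.9
tool_pos: [546.5, 78.9, 36.1]
tcp_rot: [-3.141, -0.002, -0.28]
contact_force: [-1.2, -0.2, 0.1]
grip_width: 0.4
finger_force: 0.0
time: 13.4
tool_pos: [557.2, 75.7, 35.6]
tcp_rot: [-3.142, -0.001, -0.28]
contact_force: [0.0, -0.6, -0.3]
grip_width: 0.3
finger_force: 0.0
t 13.4 pos [557.22  75.74  35.63] rot [-3.14 -0.   -0.28] | now [-0.66  0.01  0.09] | after turn [-0.66  0.01  0.09] | wz 0.001 F [ 0.   -0.57 -0.27] grip 0.3 0.0
```

```bash
python3 -m pendant '[0.1,0,0,0,0,0,1, 0.1,0,0,0,0,0,1, 0.1,0,0,0,0,0,1, 0,0,0,0,0,0,1]'; python3 -m pendant '[0.1,0,0,0,0,0,1, 0.1,0,0,0,0,0,1, 0,0,0,0,0,0,1]';python3 -m pendant '[0.1,0,0,0,0,0,1, 0.1,0,0,0,0,0,1, 0,0,0,0,0,0,1]'; python3 go.py 607 61 33 -0.28
```

```text
time: 13.8
tool_pos: [564.5, 73.3, 35.3]
tcp_rot: [3.141, 0.002, -0.28]
contact_force: [-4.2, -0.3, 1.9]
grip_width: 0.3
finger_force: 2.1
time: 14.1
tool_pos: [570.3, 71.8, 35.3]
tcp_rot: [3.141, 0.002, -0.28]
contact_force: [-3.6, 2.1, -0.5]
grip_width: 0.5
finger_force: 1.9
time: 14.4
tool_pos: [576.8, 70.1, 35.3]
tcp_rot: [3.141, 0.001, -0.28]
contact_force: [-2.0, 0.5, -0.9]
grip_width: 0.4
finger_force: 1.4
t 14.4 pos [576.8   70.06  35.34] rot [ 3.14  0.   -0.28] | now [1.05 0.01 0.08] | after turn [1.05 0.01 0.08] | wz 0.001 F [-1.97  0.46 -0.87] grip 0.4 1.4
```

```bash
for i in 1; do :; done; python3 -m pendant '[0.07,0,0,0,0,0,1, 0.07,0,0,0,0,0,1, 0.07,0,0,0,0,0,1, 0,0,0,0,0,0,1]' | grep -E "pos|contact"; python3 -m pendant '[0.07,0,0,0,0,0,1, 0.07,0,0,0,0,0,1, 0.07,0,0,0,0,0,1, 0,0,0,0,0,0,1]'| grep -E "pos|contact"; python3 go.py 607 61 33 -0.28
```

```text
tool_pos: [582.8, 68.2, 35.4]
contact_force: [-3.2, 0.3, -1.0]
tool_pos: [589.0, 66.3, 35.4]
contact_force: [-2.7, -0.5, 0.1]
t 15.2 pos [589.04  66.31  35.41] rot [ 3.14  0.   -0.28] | now [0.62 0.01 0.08] | after turn [0.62 0.01 0.08] | wz 0.001 F [-2.71 -0.54  0.07] grip 0.5 1.4
```

```bash
python3 - <<'E'
from h import *
im=capture("side")
cv2.imwrite("pics/push.png",cv2.resize(im[160:275,225:360],None,fx=4,fy=4,interpolation=cv2.INTER_CUBIC)[:,:,::-1])
E
```

```text
(no output)
```

View pics/push.png

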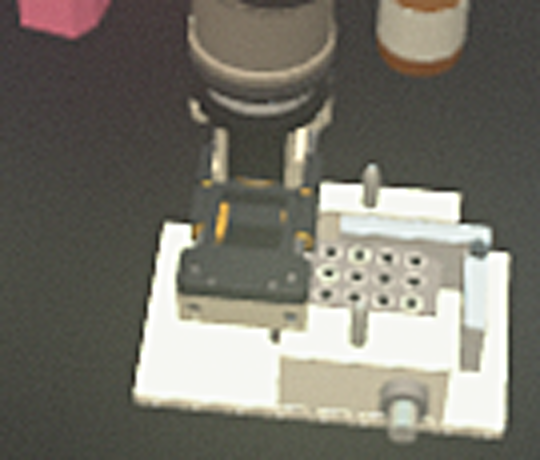

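The rack is in the channel past the ball. Its nose is at crop x≈440 and the end stop at about 465, so roughly 12–18 mm remain. I'll continue gently.

```bash
python3 -m pendant '[0.06,0,0,0,0,0,1, 0.06,0,0,0,0,0,1, 0.06,0,0,0,0,0,1, 0,0,0,0,0,0,1]' | grep -E "pos|contact"; python3 -m pendant '[0.05,0,0,0,0,0,1, 0.05,0,0,0,0,0,1, 0,0,0,0,0,0,1]'| grep -E "pos|contact"; python3 go.py 607 61 33 -0.28
```

```text
tool_pos: [594.9, 65.0, 35.7]
contact_force: [-1.3, 0.9, -0.2]
tool_pos: [598.2, 64.3, 35.9]
contact_force: [0.3, 0.5, 1.0]
t 15.95 pos [598.24  64.28  35.95] rot [-3.14 -0.   -0.28] | now [0.31 0.02 0.1 ] | after turn [0.31 0.02 0.1 ] | wz 0.002 F [0.27 0.45 0.99] grip 0.3 0.0
```

```bash
python3 -m pendant '[0.03,0,0,0,0,0,1, 0,0,0,0,0,0,1]' | grep -E "pos|contact|finger"; python3 -m pendant '[0.03,0,0,0,0,0,1, 0,0,0,0,0,0,1]'| grep -E "pos|contact|finger";python3 -m pendant '[0.03,0,0,0,0,0,1, 0,0,0,0,0,0,1]'| grep -E "pos|contact|finger"
```

```text
tool_pos: [598.7, 64.1, 35.8]
contact_force: [0.2, -0.1, -0.2]
finger_force: 0.0
tool_pos: [599.1, 63.8, 35.7]
contact_force: [-0.7, 0.2, -0.8]
finger_force: 0.0
tool_pos: [599.8, 63.5, 35.6]
contact_force: [-0.4, -0.7, -0.6]
finger_force: 0.0
```

```bash
python3 -m pendant '[0.03,0,0,0,0,0,1, 0,0,0,0,0,0,1]' | grep -E "pos|contact|finger"; python3 -m pendant '[0.03,0,0,0,0,0,1, 0,0,0,0,0,0,1]'| grep -E "pos|contact|finger";python3 -m pendant '[0.03,0,0,0,0,0,1, 0,0,0,0,0,0,1]'| grep -E "pos|contact|finger"
```

```text
tool_pos: [600.2, 63.2, 35.5]
contact_force: [-1.4, -1.1, 1.1]
finger_force: 0.7
tool_pos: [601.5, 63.0, 35.5]
contact_force: [-1.3, -0.0, -0.2]
finger_force: 0.5
tool_pos: [602.2, 62.8, 35.6]
contact_force: [-1.4, 0.4, 1.1]
finger_force: 1.1
```

```bash
python3 -m pendant '[0.03,0,0,0,0,0,1, 0,0,0,0,0,0,1]' | grep -E "pos|contact|finger"; python3 -m pendant '[0.03,0,0,0,0,0,1, 0,0,0,0,0,0,1]'| grep -E "pos|contact|finger";python3 -m pendant '[0.03,0,0,0,0,0,1, 0,0,0,0,0,0,1]'| grep -E "pos|contact|finger"
```

```text
tool_pos: [603.2, 62.5, 35.5]
contact_force: [-3.2, 0.7, 0.7]
finger_force: 1.0
tool_pos: [603.5, 62.4, 35.5]
contact_force: [-4.8, 0.6, 2.3]
finger_force: 2.4
tool_pos: [603.5, 62.4, 35.6]
contact_force: [-7.6, 1.0, 4.2]
finger_force: 3.9
```

```bash
python3 -m pendant '[0.03,0,0,0,0,0,1, 0.03,0,0,0,0,0,1, 0,0,0,0,0,0,1]' | grep -E "pos|contact|finger"; python3 -m pendant '[0.03,0,0,0,0,0,1, 0.03,0,0,0,0,0,1, 0,0,0,0,0,0,1]'| grep -E "pos|contact|finger"
```

```text
tool_pos: [603.5, 62.4, 35.6]
contact_force: [-13.6, 3.1, 10.1]
finger_force: 7.0
tool_pos: [603.5, 62.4, 35.6]
contact_force: [-20.0, 4.2, 14.6]
finger_force: 10.1
```

A hard stop at x = 603.5 with 20 N, so the rack is home against the end stop. I'll back off and look.

```bash
python3 -m pendant '[-0.3,0,0,0,0,0,1, -0.6,0,0,0,0,0,1, -0.6,0,-0.3,0,0,0,1, -0.4,0.3,-0.8,0,0,0,1, -0.2,0.8,-0.9,0,0,0,-1, 0,1,-0.9,0,0,-1,-1, 0,1,-0.9,0,0,-1,-1, 0,1,-0.3,0,0,-1,-1, 0,0.9,0,0,0,-1,-1, 0,0.9,0,0,0,-1,-1]'
python3 - <<'E'
from h import *
im=capture("side"); im2=capture("top")
z=lambda im,x,y,w,h,k:cv2.resize(im[y:y+h,x:x+w],None,fx=k,fy=k,interpolation=cv2.INTER_CUBIC)
out=np.zeros((350,800,3),np.uint8); A=z(im,225,160,135,115,3); B=z(im2,250,125,125,115,3)
out[:A.shape[0],:A.shape[1]]=A; out[:B.shape[0],410:410+B.shape[1]]=B
cv2.imwrite("pics/home.png",out[:,:,::-1])
E
python3 go.py 534.7 -315.2 150 1.72
```

```text
time: 19.35
tool_pos: [518.9, -96.7, 159.6]
tcp_rot: [3.14, -0.004, 0.072]
contact_force: [-0.3, 0.9, -0.2]
grip_width: 44.1
finger_force: 0.0
t 19.45 pos [519.02 -98.34 159.1 ] rot [ 3.14 -0.    0.07] | now [0.03 7.25 0.3 ] | after turn [-7.23 -0.56  0.3 ] | wz -23.671 F [0.35 0.4  0.66] grip 51.6 0.0
```

View pics/home.png

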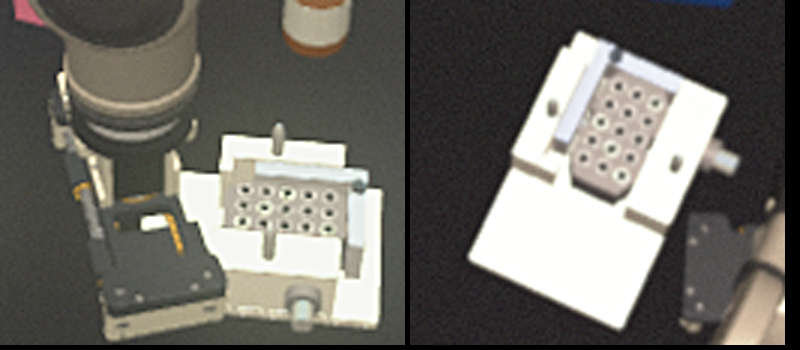

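The rack is home: its nose is flush with the end stop and it sits straight between the walls. Next is the plate.

```bash
python3 -m pendant '[0,0.6,0,0,0,-1,-1, 0,0.9,0,0,0,-1,-1, 0,1,0,0,0,-1,-1, 0,1,0,0,0,-1,-1, 0,1,0,0,0,-1,-1, 0,1,0,0,0,-1,-1, 0,0.7,0,0,0,-1,-1, 0,0,0,0,0,-1,-1, 0,0,0,0,0,-1,-1, 0,0,0,0,0,-1,-1, 0,0,0,0,0,-1,-1, 0,0,0,0,0,-1,-1]' | grep tool
python3 -m pendant '[0,0,0,0,0,-1,-1, 0,0,0,0,0,-1,-1, 0,0,0,0,0,-1,-1, 0,0,0,0,0,-1,-1, 0,0,0,0,0,-1,-1, 0,0,0,0,0,-1,-1, 0,0,0,0,0,-1,-1, 0,0,0,0,0,-1,-1, 0,0,0,0,0,-1,-1, 0,0,0,0,0,-1,-1, 0,0,0,0,0,-1,-1, 0,0,0,0,0,-0.67,-1]' | grep tool
python3 go.py 534.7 -315.2 70 1.72
```

```text
tool_pos: [570.6, -271.7, 158.6]
tool_pos: [570.6, -271.7, 158.6]
t 21.85 pos [ 570.58 -271.69  158.62] rot [3.14 0.   1.72] | now [-1.25 -1.4   2.95] | after turn [-1.26 -1.4   2.95] | wz 0.055 F [ 0.3   0.73 -0.27] grip 91.6 0.0
```

```bash
python3 -m pendant '[-0.2,-0.2,0.3,0,0,0,-1, -0.35,-0.4,0.6,0,0,0,-1, -0.35,-0.4,0.8,0,0,0,-1, -0.25,-0.3,0.8,0,0,0,-1, -0.1,-0.1,0.7,0,0,0,-1, 0,0,0.6,0,0,0,-1, 0,0,0.4,0,0,0,-1, 0,0,0.2,0,0,0,-1, 0,0,0,0,0,0,-1]' | grep tool
python3 go.py 534.7 -315.2 17.5 1.72
```

```text
tool_pos: [533.7, -315.3, 25.9]
t 22.75 pos [ 533.68 -315.28   25.88] rot [-3.14 -0.    1.72] | now [-0.    0.03  0.28] | after turn [-0.    0.03  0.28] | wz 0.018 F [0.29 0.32 0.51] grip 92.0 0.0
```

```bash
python3 -m pendant '[0,0.03,0.2,0,0,0,0, 0,0,0.07,0,0,0,0, 0,0,0,0,0,0,1, 0,0,0,0,0,0,1, 0,0,0,0,0,0,1, 0,0,0,0,0,0,1, 0,0,0,0,0,0,1, 0,0,0,0,0,0,1, 0,0,0,0,0,0,1, 0,0,0,0,0,0,1, 0,0,0,0,0,0,1]'
python3 -m pendant '[0,0,0,0,0,0,1, 0,0,-0.1,0,0,0,1, 0,0,-0.2,0,0,0,1, 0,0,-0.2,0,0,0,1, 0,0,0,0,0,0,1]'
```

```text
time: 23.85
tool_pos: [534.3, -315.4, 18.5]
tcp_rot: [-3.141, -0.0, 1.722]
contact_force: [-3.3, -0.6, 2.3]
grip_width: 17.7
finger_force: 30.0
time: 24.35
tool_pos: [535.4, -315.7, 34.5]
tcp_rot: [3.14, 0.001, 1.722]
contact_force: [0.1, -0.7, -5.4]
grip_width: 18.1
finger_force: 30.0
```

```bash
python3 -m pendant '[0,0,-0.3,0,0,0,1, 0,0,-0.5,0,0,0.3,1, 0,0,-0.6,0,0,0.6,1, 0,0,-0.6,0,0,0.8,1, 0,0,-0.6,0,0,0.8,1, 0,0,-0.6,0,0,0.8,1, 0,0,-0.5,0,0,0.8,1, 0,0,-0.3,0,0,0.8,1, 0,0,0,0,0,0.7,1, 0,0,0,0,0,0.4,1, 0,0,0,0,0,0.17,1]' | grep -E "tool|force"
python3 go.py 653.4 47.7 150 1.291
```

```text
tool_pos: [534.6, -315.2, 153.5]
contact_force: [-0.3, -0.3, -6.1]
finger_force: 30.0
t 25.45 pos [ 534.55 -315.2   153.52] rot [-3.14 -0.    1.29] | now [12.72  0.46  0.12] | after turn [12.72  0.47  0.12] | wz -0.008 F [-0.25 -0.29 -6.06] grip 17.9 30.0
```

```bash
python3 -m pendant '[0.3,0.02,0,0,0,0,1, 0.6,0.03,0,0,0,0,1, 0.8,0.04,0,0,0,0,1, 0.9,0.04,0,0,0,0,1, 0.9,0.04,0,0,0,0,1, 0.9,0.04,0,0,0,0,1, 0.9,0.04,0,0,0,0,1, 0.9,0.04,0,0,0,0,1, 0.9,0.04,0,0,0,0,1, 0.9,0.04,0,0,0,0,1, 0.9,0.04,0,0,0,0,1, 0.9,0.04,0,0,0,0,1]' | grep -E "tool|force"
python3 -m pendant '[0.9,0.02,0,0,0,0,1, 0.8,0,0,0,0,0,1, 0.6,0,0,0,0,0,1, 0.4,0,0,0,0,0,1, 0.2,0,0,0,0,0,1, 0,0,0,0,0,0,1, 0,0,0,0,0,0,1]' | grep -E "tool|force"
python3 go.py 653.4 47.7 130 1.291
python3 - <<'E'
from h import *
im=capture("side"); im2=capture("top")
z=lambda im,x,y,w,h,k:cv2.resize(im[y:y+h,x:x+w],None,fx=k,fy=k,interpolation=cv2.INTER_CUBIC)
out=np.zeros((520,800,3),np.uint8); A=z(im,240,130,130,170,3); B=z(im2,250,115,130,130,3)
out[:A.shape[0],:A.shape[1]]=A; out[:B.shape[0],400:400+B.shape[1]]=B
cv2.imwrite("pics/above.png",out[:,:,::-1])
E
```

```text
tool_pos: [628.9, -33.6, 153.3]
contact_force: [0.2, 0.4, -5.5]
finger_force: 30.0
tool_pos: [653.4, 46.1, 153.4]
contact_force: [-0.5, -0.1, -4.3]
finger_force: 30.0
t 27.35 pos [653.39  46.11 153.41] rot [-3.14  0.    1.29] | now [ 0.05 -0.01  0.78] | after turn [ 0.05 -0.01  0.78] | wz -0.009 F [-0.47 -0.08 -4.35] grip 17.6 30.0
```

View pics/above.png

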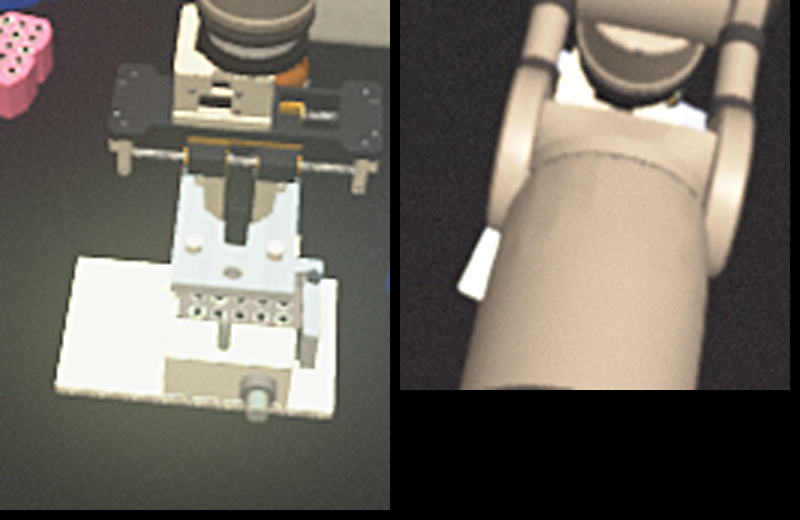

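The side view shows the held plate level above the base. Its -y hole is at px ≈(317,221), the stubs are at (304,211) and (332,213), and the right pin tip is at (315,234). I'll measure the plate's offset relative to the pin with the side camera.

```bash
python3 - <<'E'
from fit import *
im=capture("side").astype(float); t=get_obs()["tool_pos"]
def cen(x,y,r,f):
    w=im[y-r:y+r+1,x-r:x+r+1]; v=f(w); v=np.clip(v-np.percentile(v,60),0,None); v*=v>0.4*v.max()
    g=np.mgrid[-r:r+1,-r:r+1]; return x+(g[1]*v).sum()/v.sum(),y+(g[0]*v).sum()/v.sum()
hole=cen(317,221,5,lambda w:-w.sum(2)); s1=cen(304,211,5,lambda w:w[...,0]*2-w[...,2]); s2=cen(332,213,5,lambda w:w[...,0]*2-w[...,2])
print(hole,s1,s2,t)
zb=t[2]-18.5
from scipy.optimize import least_squares
pts=[(hole,(0,-55,10)),(s1,(-30,-36,21)),(s2,(30,-36,21))]
def r(p):
    c,s=np.cos(p[2]),np.sin(p[2]); return np.ravel([proj("side",(p[0]+c*m[0]-s*m[1],p[1]+s*m[0]+c*m[1],zb+m[2]))-q for q,m in pts])
s=least_squares(r,[653,47,-.28]); print(s.x,r(s.x))
# base from the side image alone: right pin now, left pin & front corners from the first picture
S=lambda x,y:(x/2.9+225,y/2.9+160); A=lambda x,y:(x/3+240,y/3+130)
b=[(A(224,312),(0,-55,92)),(S(261,224),(0,-55,92)),(S(268,120),(0,55,92)),(S(120,162),(-130,70,10)),(S(97,290),(-130,-70,10))]
def rb(p):
    c,s=np.cos(p[2]),np.sin(p[2]); return np.ravel([proj("side",(p[0]+c*m[0]-s*m[1],p[1]+s*m[0]+c*m[1],m[2]))-q for q,m in b])
s=least_squares(rb,[653,47,-.28],loss="soft_l1"); print(s.x,rb(s.x).reshape(-1,2))
E
```

```text
(np.float64(316.60492069947134), np.float64(222.06445709638064)) (np.float64(304.3426724137931), np.float64(209.98706896551724)) (np.float64(331.4499121265378), np.float64(212.22671353251317)) [653.42  45.88 153.53]
[655.21  47.8   -0.28] [ 0.27 -0.86 -0.12  0.36 -0.15  0.53]
[653.67  49.56  -0.27] [[ 0.4   2.31]
 [ 0.07 -0.93]
 [ 0.11  0.48]
 [-0.88  0.1 ]
 [ 0.05 -1.15]]
```

```bash
python3 go.py 652.8 47.7 112 1.291; python3 -m pendant '[0.05,0.03,0.3,0,0,0,1, 0,0,0.5,0,0,0,1, 0,0,0.35,0,0,0,1, 0,0,0.15,0,0,0,1, 0,0,0.08,0,0,0,1, 0,0,0,0,0,0,1]' | grep -E "tool|force"
python3 go.py 652.8 47.7 112 1.291
```

```text
t 27.5 pos [653.42  45.88 153.53] rot [-3.14  0.    1.29] | now [ 0.05 -0.04  1.38] | after turn [ 0.05 -0.04  1.38] | wz -0.019 F [-0.41 -0.64 -5.17] grip 17.6 30.0
tool_pos: [654.9, 48.1, 112.0]
contact_force: [0.1, 0.3, -5.6]
finger_force: 30.0
t 28.1 pos [654.87  48.06 111.97] rot [-3.14  0.    1.29] | now [-0.03 -0.06 -0.  ] | after turn [-0.03 -0.06 -0.  ] | wz -0.002 F [ 0.15  0.3  -5.6 ] grip 17.7 30.0
```

```bash
python3 -m pendant '[-0.01,-0.06,0,0,0,0,1, 0,0,0.05,0,0,0,1, 0,0,0.05,0,0,0,1, 0,0,0.05,0,0,0,1, 0,0,0,0,0,0,1]' | grep -E "tool|contact|rot"
python3 -m pendant '[0,0,0.05,0,0,0,1, 0,0,0.05,0,0,0,1, 0,0,0,0,0,0,1]' | grep -E "tool|contact|rot"
python3 -m pendant '[0,0,0.05,0,0,0,1, 0,0,0.05,0,0,0,1, 0,0,0,0,0,0,1]' | grep -E "tool|contact|rot"
```

```text
tool_pos: [652.9, 48.3, 107.4]
tcp_rot: [-3.141, 0.0, 1.291]
contact_force: [0.0, -0.0, -5.9]
tool_pos: [652.8, 48.3, 104.3]
tcp_rot: [-3.141, 0.0, 1.291]
contact_force: [0.1, -0.7, -4.8]
tool_pos: [652.8, 48.3, 101.3]
tcp_rot: [-3.141, 0.0, 1.291]
contact_force: [0.2, 0.3, -6.4]
```

No contact forces 9 mm past the tips, so both holes are on the pins. I'll continue down.

```bash
python3 -m pendant '[0,0,0.08,0,0,0,1, 0,0,0.08,0,0,0,1, 0,0,0.08,0,0,0,1, 0,0,0,0,0,0,1]' | grep -E "tool|contact|rot"
python3 -m pendant '[0,0,0.08,0,0,0,1, 0,0,0.08,0,0,0,1, 0,0,0.08,0,0,0,1, 0,0,0,0,0,0,1]' | grep -E "tool|contact|rot"
python3 -m pendant '[0,0,0.08,0,0,0,1, 0,0,0.06,0,0,0,1, 0,0,0,0,0,0,1]' | grep -E "tool|contact|rot"
python3 -m pendant '[0,0,0.03,0,0,0,1, 0,0,0,0,0,0,1]' | grep -E "tool|contact|rot"
```

```text
tool_pos: [652.8, 48.3, 93.8]
tcp_rot: [-3.141, 0.0, 1.291]
contact_force: [-0.3, -0.3, -4.9]
tool_pos: [652.9, 48.4, 86.7]
tcp_rot: [-3.141, 0.0, 1.291]
contact_force: [-1.2, -0.6, -5.9]
tool_pos: [652.9, 48.3, 82.6]
tcp_rot: [-3.141, 0.0, 1.291]
contact_force: [-1.6, -0.6, -4.9]
tool_pos: [652.9, 48.3, 82.0]
tcp_rot: [-3.141, 0.0, 1.291]
contact_force: [-2.2, 0.1, -5.6]
```

```bash
python3 -m pendant '[0,0,0.04,0,0,0,1, 0,0,0.03,0,0,0,1, 0,0,0,0,0,0,1]' | grep -E "tool|contact|rot"
python3 -m pendant '[0,0,0.03,0,0,0,1, 0,0,0,0,0,0,1]' | grep -E "tool|contact|rot"
python3 -m pendant '[0,0,0.02,0,0,0,1, 0,0,0,0,0,0,1]' | grep -E "tool|contact|rot"
```

```text
tool_pos: [652.9, 48.3, 79.8]
tcp_rot: [-3.141, 0.0, 1.291]
contact_force: [-2.7, -0.4, -5.5]
tool_pos: [652.9, 48.3, 79.0]
tcp_rot: [-3.141, 0.0, 1.291]
contact_force: [-2.4, -0.9, -4.7]
tool_pos: [652.9, 48.3, 78.5]
tcp_rot: [-3.142, 0.0, 1.291]
contact_force: [-3.2, -0.6, -3.9]
```

```bash
python3 -m pendant '[0,0,0.03,0,0,0,1, 0,0,0,0,0,0,1]' | grep -E "tool|contact|rot"
python3 -m pendant '[0,0,0.03,0,0,0,1, 0,0,0,0,0,0,1]' | grep -E "tool|contact|rot"
```

```text
tool_pos: [652.9, 48.3, 78.5]
tcp_rot: [3.141, 0.0, 1.291]
contact_force: [-5.3, -1.6, 0.8]
tool_pos: [653.0, 48.2, 78.5]
tcp_rot: [3.141, 0.0, 1.291]
contact_force: [-7.8, -2.0, 6.6]
```

It seats at z = 78.5, which matches the predicted 78.5. I'll release and retreat upward.

```bash
python3 -m pendant '[0,0,-0.04,0,0,0,1, 0,0,0,0,0,0,-0.2, 0,0,0,0,0,0,-0.2, 0,0,0,0,0,0,-0.2, 0,0,0,0,0,0,-0.2, 0,0,-0.2,0,0,0,-0.2, 0,0,-0.5,0,0,0,-0.2, 0,0,-0.9,0,0,0,-0.2, 0,0,-0.9,0,0,0,-0.2, 0,0,-0.9,0,0,0,-0.2, 0,0,-0.9,0,0,0,-0.2, 0,0,-0.5,0,0,0,-0.2]'
python3 -m pendant '[-0.7,0,0,0,0,0,-0.2, -1,0,0,0,0,0,-0.2, -1,0,0,0,0,0,-0.2, -1,0,0,0,0,0,-0.2, -1,0,0,0,0,0,-0.2, -1,0,0,0,0,0,-0.2, -1,0,0,0,0,0,-0.2, -0.5,0,0,0,0,0,-0.2, 0,0,0,0,0,0,-0.2]' | grep tool
python3 - <<'E'
from h import *
im=capture("side"); im2=capture("top")
z=lambda im,x,y,w,h,k:cv2.resize(im[y:y+h,x:x+w],None,fx=k,fy=k,interpolation=cv2.INTER_CUBIC)
out=np.zeros((400,800,3),np.uint8); A=z(im,230,150,130,130,3); B=z(im2,250,115,130,130,3)
out[:A.shape[0],:A.shape[1]]=A; out[:B.shape[0],400:400+B.shape[1]]=B
cv2.imwrite("pics/final.png",out[:,:,::-1])
E
```

```text
time: 32.8
tool_pos: [653.9, 48.3, 225.3]
tcp_rot: [3.137, -0.001, 1.291]
contact_force: [1.0, -0.3, -0.4]
grip_width: 54.9
finger_force: 0.0
tool_pos: [593.0, -160.9, 222.3]
```

View pics/final.png

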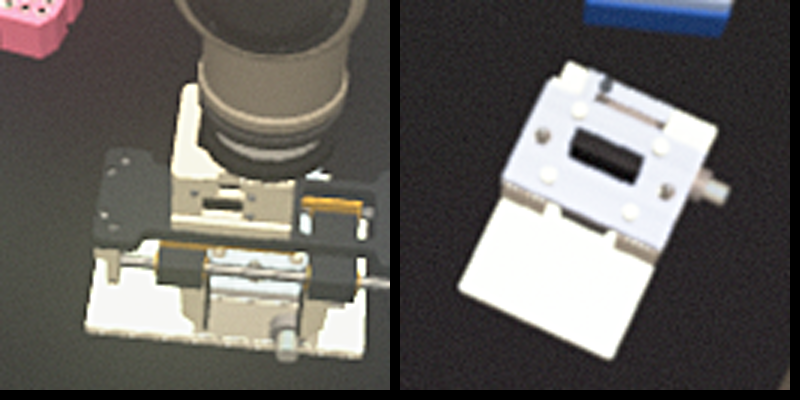

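The top view shows the plate square on the base, with both pins through its holes at crop (543,135) and (667,190), and the gripper clear. Handing in.

```bash
python3 -c "
from plant import *
print(close_job())"
```

```text
the job is handed in; nothing more can be done
None
```

I handed in the job with the rack pushed home against the end stop (20 N final push, ball click inferred rather than seen) and the plate seated flat over both guide pins. The gripper is clear and I moved no bystanders; the hand-in gave no verdict.

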